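# Tip the tote so the collars gather for packing

## Robot

A 6-joint arm with a two-finger parallel gripper is mounted at the origin on the work surface. World frame = base frame: x ahead of the robot, y to its left, z up, the work surface at z = 0. Lengths are in m, angles in rad, forces in N, time in s.
With the tool pointing down it reaches from about 0.275 to 0.75 m from the base axis. Payload 10.2 kg.
Tool frame: the origin (TCP) lies on the centre line of the jaws, within the pads' length; the fingertips stand bot.tip_extent ahead of it and the grasp point (between the pads) is the TCP (bot.tip_extent is the distance from the TCP to the fingertips, in m); y points along the fingers, z is the direction in which the jaws open and shut, and the axes are right-handed (so a half turn about y gives the same grasp; the last joint's range is limited). The gripper opens to 85 mm and grips with 20 to 120 N. Pads are 22 mm wide; open, the fingers measure 114 mm over their backs; the gripper's body (76 mm by 85 mm) begins 54 mm behind the grasp point. The pads swing forward as they close: fully open they stand 13 mm farther back than shut.
Start: joints at [-1.545, 0.313, 1.498, -0, 1.331, -0.223], TCP at [0.129, -0.509, 0.25] pointing down, gripper open.
Joint ranges: [-2.94, 2.94], [-0.97, 2.17], [0.19, 2.56], [-1.23, 4.37], [0.02, 3.11], [-2.88, 2.88]. Speed limits (rad/s): [2.39, 2.39, 3.01, 3.14, 3.14, 3.14].

## Interface

Orientations are given as a 3x3 rotation matrix whose columns are the frame's x, y, z axes.
In Python, from station import telemetry, camera, bot gives the robot as it stands. The module is installed in compiled form; this text tells all that it offers.
- The arm moves only by the shell command python3 -m crank 'ROWS' [FORCE]. ROWS is a JSON object of lists of equal length, an entry for each row: "angular": the turn, a rotation vector about the tool's x, y, z in rad, a list of three; "delta_pos": the shift along the tool's x, y, z in mm, a list of three; "grip": the finger opening in mm, from 0 to 85.4. In form: {"angular": [[rx, ry, rz], ...], "delta_pos": [[x, y, z], ...], "grip": [grip, ...]}. A call has 1 to 20 rows; each row is the pose to reach, as a shift and turn from the pose measured when the call began, along the tool's axes at that moment; what a row does not reach only later rows make up. A row lasts 1/8 s, in which the tool goes at most 62.5 mm and 10.7 degrees, less where a joint would pass 70% of its speed; a pose out of reach is approached as far as the arm can. A call with a gripper value outside its range is refused whole. The fingers move at their own pace and stop on an object; FORCE is the grip in N (left out, the last holds). Time passes only in rows, so rows that repeat a pose let the fingers close. It gives the time, the measured TCP pose, the force and the opening at its end, in the units of the state.
- telemetry.read_state(): the state, without advancing time (a new reading comes with each control period).
- camera(name): name is "side" or "top"; returns a dict with "image" (400x640x3 uint8, red, green, blue), "fx", "fy", "cx", "cy" (pixels), "R" (3x3) and "t" (3): a world point X has camera coordinates R X + t. Camera axes: x right, y down, z forward; pixel columns grow to the right and rows downward; lengths in m; the calibration is good to about 2 mm. A picture is of the moment at which its call begins. There is no depth.
- bot.finish_job(): hands the job in, once; it reports no verdict.
The state is a dict: "time": time; "joint_pos": joint angles; "joint_vel": joint speeds; "effort": joint torques, N m; "eef_pos": TCP position; "tcp_rot": TCP orientation; "force": force on the tool from outside, world axes, zero at the start; "moment": the same for the moment, N m; "finger_gap": finger opening in m.
Only numpy, scipy, OpenCV 4.12 (cv2) and the standard library are available. Lean on these libraries where they do the work, as an engineer would, in place of code of your own. Each camera call takes 0.05 s, during which the arm holds its last target.

## Task

Grip the blue tote by its rim and tip it up onto one corner of its foot, the near corner (on the robot's side) beside the packing carton, so that all four loose shaft collars slide by themselves, untouched by the fingers, together into that corner. Keep that corner standing on the bench and finish while still gripping the tote and holding it steadily tilted, so that the packer can take the collars out. Spill none, and leave the carton, the upright shaft and the caliper alone.

Things in the scene. Friction and masses are not known exactly. Their poses are not given: they have to be found in the camera images.
- tote: Blue open plastic tote, upright walls, square corners. Body outside 178 x 228 mm (its x by y), inside 170 x 220 mm, 70 mm high, walls and floor 4 mm; rim stands out beyond it. About 0.42 kg empty. Origin: centre of the underside; z up; x points away from the robot, y to its left, within 20 degrees. The long sides are at -x (near the robot) and +x (far).
- far_rim (a point): Middle of the top of the rim on the tote's far (+x) long side, 90 mm from the tote's centre. The rim is a band all round the top, 10 mm thick and 16 mm high, flush with the inside of the walls, outside 190 x 240 mm in all; it can be pinched across anywhere from above.
- left_corner (a point): The tote's inner floor corner on the robot's side, left (+y): where the tote's near long wall and left wall meet the floor, 4 mm above the underside.
- right_corner (a point): The tote's inner floor corner on the robot's side, right (-y): where the near long wall and right wall meet the floor, 4 mm above the underside.
- collar0: One of four loose oiled steel shaft collars lying flat in the tote: 24 mm across, 12 mm thick, 12 mm bore, about 32 g. Origin: centre of its underside. Friction against the tote about 0.2 (slides above some 12 degrees of slope, later along a wall).
- collar1: One of four loose oiled steel shaft collars lying flat in the tote: 24 mm across, 12 mm thick, 12 mm bore, about 32 g. Origin: centre of its underside. Friction against the tote about 0.2 (slides above some 12 degrees of slope, later along a wall).
- collar2: One of four loose oiled steel shaft collars lying flat in the tote: 24 mm across, 12 mm thick, 12 mm bore, about 32 g. Origin: centre of its underside. Friction against the tote about 0.2 (slides above some 12 degrees of slope, later along a wall).
- collar3: One of four loose oiled steel shaft collars lying flat in the tote: 24 mm across, 12 mm thick, 12 mm bore, about 32 g. Origin: centre of its underside. Friction against the tote about 0.2 (slides above some 12 degrees of slope, later along a wall).
- carton: Open cardboard packing carton, half full, 160 x 200 mm and 100 mm high (some 190 x 230 mm over the folded-down flaps), 2 kg. Stands on the robot's side of the bench, left (+y) or right (-y) of the tote. Origin: centre of its underside. Leave it alone.
- shaft: Stepped turned steel shaft end standing upright, up to 60 mm across, 160 mm high, 2.2 kg, on the other side of the tote from the carton. Origin: centre of its underside. Leave it alone.
- caliper: Digital caliper lying flat on the bench, far right, 235 mm long along its y, 12 mm thick, 0.18 kg. Origin: middle of the beam's underside. Leave it alone.

How it is judged:
By the outcome, as a careful person would: the job done as asked, in the order asked, and still so for the second after the job is handed in, while the arm keeps its last pose, push and grip.
It also fails if it takes over 40 s, if anything falls off the work surface, if the arm or the gripper's body presses on something with over 40 N, if the wrist force passes 120 N, or if a joint passes its speed limit or range.

## Working session

There is one attempt and no reset: what is moved stays moved. The work goes in short steps, Python scripts to look and compute and a shell command to move; the robot and the scene stay as the last step left them, time stands still between calls to the robot, and variables do not carry over. Pictures are saved under pics/ and viewed, and the job is handed in when it is done.

```bash
mkdir -p pics; python3 - <<'E'
from station import telemetry, camera, bot
import cv2, numpy as np
print(bot.tip_extent)
s=telemetry.read_state()
for k,v in s.items(): print(k,np.round(v,4).tolist())
for n in("side","top"):
    c=camera(n); cv2.imwrite(f"pics/{n}0.png",c["image"][:,:,::-1])
    print(n,c["fx"],c["fy"],c["cx"],c["cy"],np.round(c["R"],4).tolist(),np.round(c["t"],4).tolist())
E
```

```text
0.019
time 0.0
joint_pos [-1.5454, 0.3134, 1.4985, -0.0, 1.3311, -0.2234]
joint_vel [0.0008, -0.001, 0.0003, 0.0002, 0.0003, 0.0002]
effort [-0.0006, -41.2262, -25.9744, -0.0002, 0.0042, 0.0]
eef_pos [0.1293, -0.5086, 0.2497]
tcp_rot [[-0.9692, -0.0, 0.2462], [-0.2462, 0.0014, -0.9692], [-0.0003, -1.0, -0.0013]]
force [-0.3608, 0.5893, 0.0758]
moment [-0.0154, 0.01, -0.0249]
finger_gap 0.0853
side 497.94255676566195 497.94255676566195 325.0948846697778 205.7056340608397 [[-0.8259, -0.5635, -0.0183], [-0.3689, 0.5647, -0.7382], [0.4264, -0.6029, -0.6743]] [0.4027, 0.223, 1.3588]
top 503.60655733884744 503.60655733884744 316.8097092292895 201.089620159541 [[-0.0253, -0.9997, 0.0013], [-0.9904, 0.0249, -0.1362], [0.1361, -0.0047, -0.9907]] [0.005, 0.5111, 1.3355]
```

View pics/side0.png

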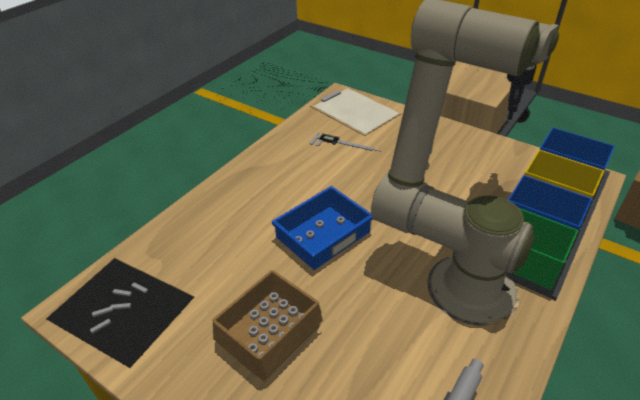

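View pics/top0.png

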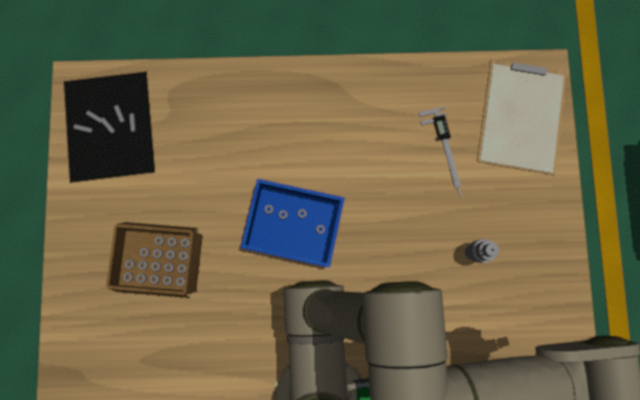

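The tote (top view corners near (258,181), (343,197), (330,267), (242,250)) has four collars in it. The carton is on the left (+y), so the target is left_corner. Next I'll measure the rim.

```bash
cat > h.py <<'E'
import cv2, numpy as np
from station import camera
def cast(c,uv,z):
    d=c["R"].T@np.array([(uv[0]-c["cx"])/c["fx"],(uv[1]-c["cy"])/c["fy"],1]); o=-c["R"].T@c["t"]
    return o+d*(z-o[2])/d[2]
def proj(c,X):
    p=c["R"]@np.asarray(X)+c["t"]; return np.array([c["fx"]*p[0]/p[2]+c["cx"],c["fy"]*p[1]/p[2]+c["cy"]])
def tri(cs,uvs):
    P=[np.array([[c["fx"],0,c["cx"]],[0,c["fy"],c["cy"]],[0,0,1]])@np.c_[c["R"],c["t"]] for c in cs]
    X=cv2.triangulatePoints(P[0],P[1],np.array(uvs[0],float).reshape(2,1),np.array(uvs[1],float).reshape(2,1))[:,0]
    return X[:3]/X[3]
def blue(im):
    h=cv2.cvtColor(im,cv2.COLOR_RGB2HSV); return cv2.inRange(h,(105,120,40),(125,255,255))
E
python3 - <<'E'
from h import *
cs={n:camera(n) for n in("top","side")}
for n,c in cs.items():
    m=blue(c["image"]); 
    if n=="side": m[:,400:]=0
    m=cv2.morphologyEx(m,cv2.MORPH_CLOSE,np.ones((5,5)))
    ct=max(cv2.findContours(m,0,1)[0],key=cv2.contourArea); ct=cv2.convexHull(ct)
    a=cv2.approxPolyDP(ct,4,True)[:,0]
    print(n,cv2.contourArea(ct),a.tolist(), cv2.boxPoints(cv2.minAreaRect(ct)).round(1).tolist() if n=="top" else "")
    x,y,w,h=cv2.boundingRect(ct)
    im=c["image"][y-15:y+h+15,x-15:x+w+15,::-1]; print("crop origin",x-15,y-15)
    cv2.imwrite(f"pics/{n}_crop.png",cv2.resize(im,None,fx=5,fy=5,interpolation=cv2.INTER_CUBIC))
E
```

```text
top 6345.5 [[257, 180], [343, 198], [328, 266], [241, 247]] [[240.39999389648438, 247.89999389648438], [255.60000610351562, 178.39999389648438], [343.70001220703125, 197.6999969482422], [328.5, 267.1000061035156]]
crop origin 226 165
side 4754.5 [[331, 186], [370, 213], [369, 229], [314, 269], [277, 237], [272, 221]] 
crop origin 257 171
```

```bash
true
```

```text
(no output)
```

View pics/top_crop.png

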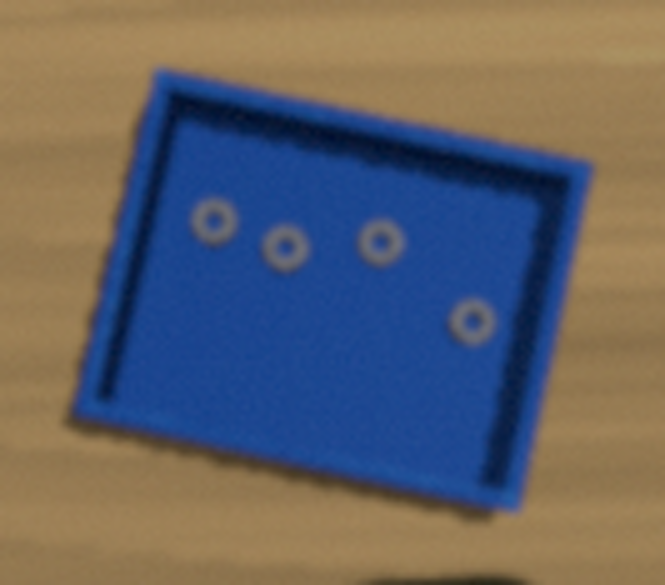

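View pics/side_crop.png

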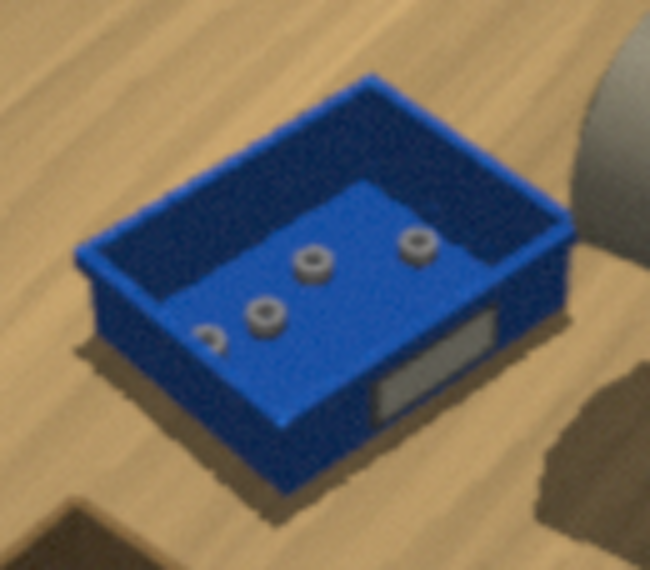

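```bash
python3 - <<'E'
from h import *
t=camera("top");s=camera("side")
T=dict(FL=(257,178.2),FR=(344,197.2),NR=(329.2,266.6),NL=(240.2,247.6))
S=dict(FL=(272,220.6),FR=(331,185.4),NR=(371.6,215),NL=(313.2,256))
P={}
for k in T:
    P[k]=tri([t,s],[T[k],S[k]]); print(k,P[k].round(4), "z70 top",cast(t,T[k],.07)[:2].round(4),"side",cast(s,S[k],.07)[:2].round(4))
print("foot NL side z0",cast(s,(313.8,269.6),0).round(4))
print({a+b:round(float(np.linalg.norm(P[a]-P[b])),4) for a,b in("FL FR".split(),"FR NR".split(),"NR NL".split(),"NL FL".split())})
c=sum(P.values())/4
ex=P["FL"]+P["FR"]-P["NL"]-P["NR"]; yaw=np.arctan2(ex[1],ex[0]); ey=P["FL"]+P["NL"]-P["FR"]-P["NR"]; yaw2=np.arctan2(-ey[0],ey[1])
print("c",c.round(4),np.degrees([yaw,yaw2]))
ya=(yaw+yaw2)/2; R=np.array([[np.cos(ya),-np.sin(ya)],[np.sin(ya),np.cos(ya)]])
for p in [(215,221),(285,247),(381,242),(473,321)]:
    X=cast(t,(p[0]/5+226-.4,p[1]/5+165-.4),.016); print("collar",X.round(4),"tote",(R.T@(X[:2]-c[:2])).round(4))
for l in [(.09,0),(.09,-.05),(.09,-.06),(-.089,.114)]: print(l,(c[:2]+R@l).round(4))
E
```

```text
FL [0.5719 0.1502 0.0718] z70 top [0.5719 0.1502] side [0.5737 0.149 ]
FR [ 0.516  -0.0795  0.0705] z70 top [ 0.5149 -0.0802] side [ 0.5175 -0.0795]
NR [ 0.3369 -0.0337  0.0704] z70 top [ 0.3333 -0.0357] side [ 0.3409 -0.032 ]
NL [0.3896 0.1963 0.0715] z70 top [0.3885 0.1958] side [0.3917 0.1958]
foot NL side z0 [0.3987 0.1872 0.    ]
{'FLFR': 0.2364, 'FRNR': 0.1848, 'NRNL': 0.2359, 'NLFL': 0.1881}
c [0.4536 0.0583 0.071 ] [-14.2765238  -13.29891277]
collar [0.4956 0.1252 0.016 ] tote [0.0248 0.075 ]
collar [0.4802 0.0869 0.016 ] tote [0.019  0.0341]
collar [0.4817 0.0341 0.016 ] tote [ 0.033  -0.0169]
collar [ 0.4369 -0.0154  0.016 ] tote [ 0.0013 -0.0756]
(0.09, 0) [0.541  0.0369]
(0.09, -0.05) [ 0.5291 -0.0117]
(0.09, -0.06) [ 0.5267 -0.0214]
(-0.089, 0.114) [0.3943 0.1903]
```

Triangulated rim heights are 70.4–71.8 mm against 70 given, and the sides are 236 × 186 mm against 240 × 190. The tote centre is (0.4536, 0.0583) with yaw −13.8°. I'll pinch the far rim 60 mm to the right of its middle, at (0.527, −0.021), opposite the pivot corner. First I'll move above it.

```bash
python3 -m crank '{"angular":[[0,-0.04,0],[0,-0.12,0],[0,-0.21,0],[0,-0.3,0],[0,-0.39,0],[0,-0.48,0],[0,-0.57,0],[0,-0.66,0],[0,-0.75,0],[0,-0.84,0],[0,-0.93,0],[0,-1.0,0],[0,-1.06,0],[0,-1.08,0],[0,-1.08,0],[0,-1.08,0]],"delta_pos":[[-19,0,-14],[-56,0,-42],[-98,0,-73],[-141,0,-104],[-183,0,-135],[-225,0,-167],[-267,0,-198],[-309,0,-229],[-351,0,-260],[-394,0,-292],[-436,0,-323],[-469,0,-347],[-497,0,-368],[-506,0,-375],[-506,0,-375],[-506,0,-375]],"grip":[50,50,50,50,50,50,50,50,50,50,50,50,50,50,50,50]}' 60; python3 - <<'E'
from h import *
from station import telemetry
s=telemetry.read_state(); print(s["time"],s["joint_pos"],s["eef_pos"],np.round(s["tcp_rot"],4).tolist(),s["force"],s["finger_gap"])
for n in("top","side"):
    c=camera(n); cv2.imwrite(f"pics/{n}1.png",c["image"][:,:,::-1])
E
```

```text
time: 2.3
eef_pos: [0.5269, -0.0216, 0.2504]
tcp_rot: [[-0.241, -0.0, 0.97], [-0.97, 0.0, -0.241], [-0.0, -1.0, -0.0]]
force: [-0.6, -0.9, 0.0]
finger_gap: 0.05
2.3 [-2.63439562e-01  3.18042112e-01  1.49049417e+00  1.92655769e-04
  1.33328676e+00 -1.98535846e-02] [ 0.5268796  -0.02160204  0.25037198] [[-0.2412, -0.0002, 0.9705], [-0.9705, 0.0002, -0.2412], [-0.0002, -1.0, -0.0002]] [-0.60031072 -0.88723324  0.04783839] 0.05004794118606363
```

View pics/top1.png

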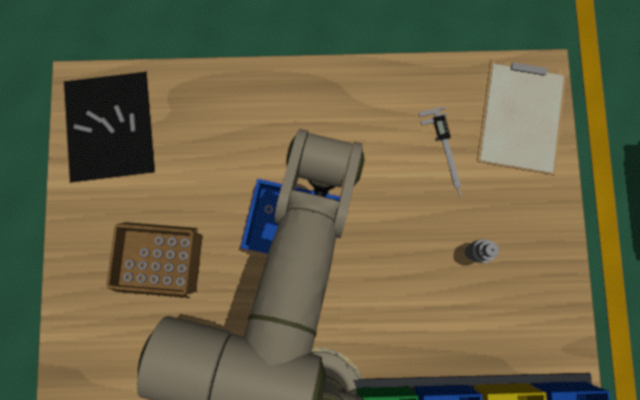

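View pics/side1.png

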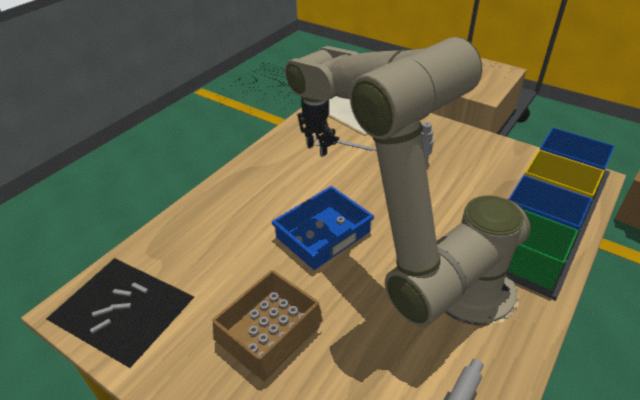

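The gripper stands over the far rim with the jaws square to it (side view around (318,150)). The carton and shaft are well clear. Descending now.

```bash
python3 -m crank '{"angular":[[0,0,0],[0,0,0],[0,0,0],[0,0,0],[0,0,0],[0,0,0],[0,0,0],[0,0,0]],"delta_pos":[[0,20,0],[0,50,0],[0,85,0],[0,115,0],[0,130,0],[0,135,0],[0,135,0],[0,135,0]],"grip":[50,50,50,50,50,50,50,50]}'; python3 - <<'E'
from h import *
for n in("top","side"):
    c=camera(n); cv2.imwrite(f"pics/{n}2.png",cv2.resize(c["image"][130:290,210:410,::-1],None,fx=4,fy=3.75*4/3.75,interpolation=cv2.INTER_CUBIC)[:600])
E
```

```text
time: 3.4
eef_pos: [0.5274, -0.0217, 0.1164]
tcp_rot: [[-0.241, 0.002, 0.97], [-0.97, -0.0, -0.241], [-0.0, -1.0, 0.002]]
force: [-0.1, 0.2, 0.2]
finger_gap: 0.0501
```

View pics/side2.png

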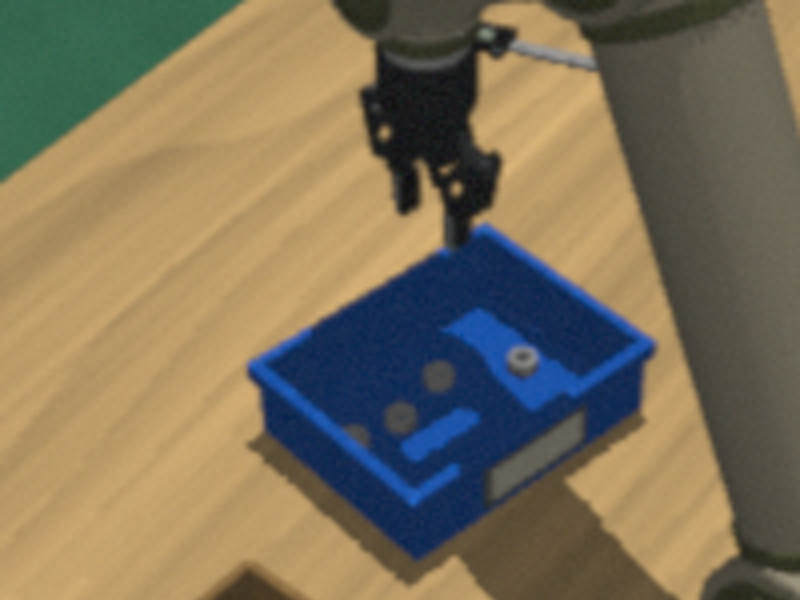

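View pics/top2.png

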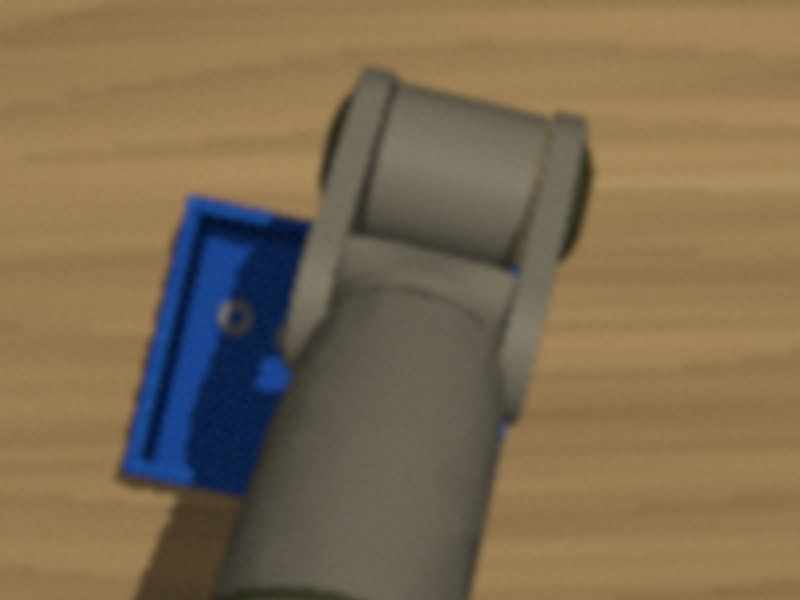

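Side view: the fingers straddle the far rim (inner tip about (455,245) in the crop) near the far-right corner. I'll lower the last 56 mm and close.

```bash
python3 -m crank '{"angular":[[0,0,0],[0,0,0],[0,0,0],[0,0,0],[0,0,0],[0,0,0],[0,0,0]],"delta_pos":[[0,10,0],[0,24,0],[0,38,0],[0,50,0],[0,56,0],[0,56,0],[0,56,0]],"grip":[50,50,50,50,50,50,50]}'; python3 -m crank '{"angular":[[0,0,0],[0,0,0],[0,0,0],[0,0,0],[0,0,0],[0,0,0],[0,0,0],[0,0,0]],"delta_pos":[[0,0,0],[0,0,0],[0,0,0],[0,0,0],[0,0,0],[0,0,0],[0,0,0],[0,0,0]],"grip":[35,20,12,5,0,0,0,0]}' 60;  python3 - <<'E'
from h import *
for n in("top","side"):
    c=camera(n); cv2.imwrite(f"pics/{n}3.png",cv2.resize(c["image"][130:280,210:410,::-1],None,fx=4,fy=4,interpolation=cv2.INTER_CUBIC))
E
```

```text
time: 4.38
eef_pos: [0.5276, -0.0217, 0.0605]
tcp_rot: [[-0.241, 0.002, 0.97], [-0.97, -0.0, -0.241], [-0.0, -1.0, 0.002]]
force: [-0.8, 0.3, 0.1]
finger_gap: 0.0501
time: 5.38
eef_pos: [0.5278, -0.0217, 0.0608]
tcp_rot: [[-0.241, 0.003, 0.97], [-0.971, -0.0, -0.241], [-0.0, -1.0, 0.003]]
force: [-1.3, 0.5, 5.4]
finger_gap: 0.009
```

View pics/side3.png

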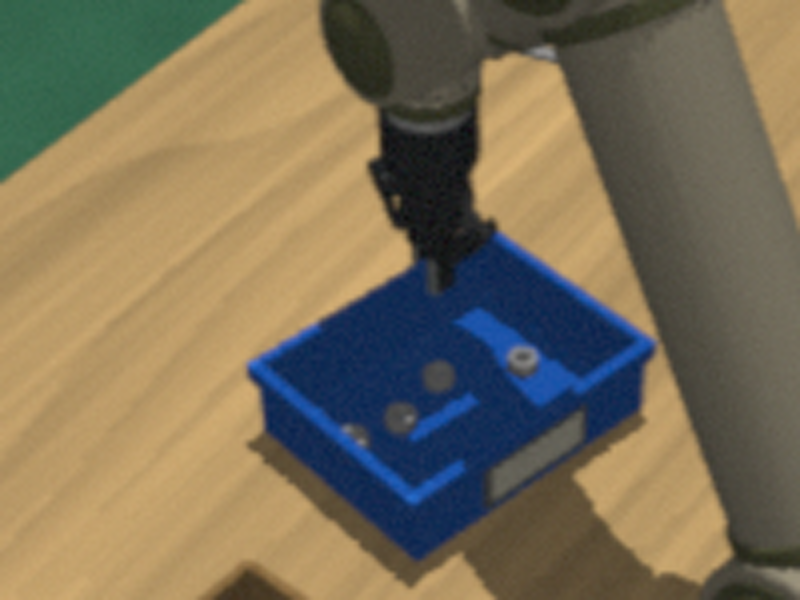

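```bash
python3 - <<'E'
from station import telemetry
s=telemetry.read_state(); print({k:s[k].round(3) if hasattr(s[k],'round') else s[k] for k in("time","joint_pos","eef_pos","force","moment","finger_gap")})
E
```

```text
{'time': 5.475, 'joint_pos': array([-0.263,  0.548,  1.698,  0.   ,  0.893, -0.02 ]), 'eef_pos': array([ 0.528, -0.022,  0.061]), 'force': array([-0.094, -0.068,  5.82 ]), 'moment': array([ 0.07 ,  0.267, -0.044]), 'finger_gap': 0.008927074459413166}
```

The grip holds (9 mm gap on the 10 mm rim) and the collars are untouched. Next I'll work out the rows for a pivot about the outer near-left foot corner.

```bash
cat > plan.py <<'E'
import sys
from h import *
from station import telemetry
from scipy.spatial.transform import Rotation as Ro
P0=np.array([.5278,-.0217,.0608]); R0=Ro.from_matrix([[-.241,.003,.970],[-.971,0,-.241],[0,-1,.003]]).as_matrix()
piv=np.array([.395,.1895,0]); yaw=np.radians(-13.9)
def plan(ths,dz=0,dirdeg=45):
    s=telemetry.read_state(); p=np.array(s["eef_pos"]); R=Ro.from_matrix(s["tcp_rot"]).as_matrix()
    d=np.radians(180-dirdeg)+yaw; a=np.array([-np.sin(d),np.cos(d),0])
    for th in ths:
        Q=Ro.from_rotvec(a*np.radians(th)).as_matrix()
        pt=piv+Q@(P0-piv)+[0,0,dz]; Rt=Q@R0
        print(th,"ang",Ro.from_matrix(R.T@Rt).as_rotvec().round(3).tolist(),"pos",(R.T@(pt-p)*1e3).round(1).tolist(),"| world",pt.round(3))
if __name__=="__main__":
    plan([float(x) for x in sys.argv[1].split(",")],float(sys.argv[2])/1e3)
    s=telemetry.read_state(); print(s["joint_pos"].round(3),s["force"].round(2))
E
python3 plan.py 1,2,4,6,8,10,20,35 0
```

```text
1.0 ang [0.013, -0.0, -0.012] pos [-0.8, -4.4, -0.7] | world [ 0.527 -0.021  0.065]
2.0 ang [0.025, -0.0, -0.025] pos [-1.6, -8.7, -1.5] | world [ 0.527 -0.02   0.069]
4.0 ang [0.05, -0.0, -0.049] pos [-3.4, -17.3, -3.3] | world [ 0.525 -0.018  0.078]
6.0 ang [0.075, -0.0, -0.074] pos [-5.5, -25.8, -5.3] | world [ 0.524 -0.015  0.087]
8.0 ang [0.099, -0.0, -0.099] pos [-7.7, -34.2, -7.5] | world [ 0.522 -0.012  0.095]
10.0 ang [0.124, -0.0, -0.123] pos [-10.1, -42.5, -10.0] | world [ 0.52  -0.009  0.103]
20.0 ang [0.248, -0.001, -0.246] pos [-25.3, -81.7, -25.1] | world [0.509 0.009 0.142]
35.0 ang [0.433, -0.001, -0.431] pos [-56.5, -132.2, -56.2] | world [0.486 0.047 0.193]
[-0.263  0.548  1.698  0.     0.893 -0.02 ] [-0.09 -0.07  5.82]
```

```bash
python3 -m crank '{"angular":[[0.006,0,-0.006],[0.025,0,-0.025],[0.05,0,-0.049],[0.075,0,-0.074],[0.09,0,-0.09],[0.099,0,-0.099],[0.099,0,-0.099],[0.099,0,-0.099]],"delta_pos":[[-0.4,-2.2,-0.4],[-1.6,-8.7,-1.5],[-3.4,-17.3,-3.3],[-5.5,-25.8,-5.3],[-6.9,-31,-6.7],[-7.7,-34,-7.5],[-7.7,-34,-7.5],[-7.7,-34,-7.5]],"grip":[0,0,0,0,0,0,0,0]}';  python3 plan.py 8,10 0; python3 - <<'E'
from h import *
for n in("top","side"):
    c=camera(n); cv2.imwrite(f"pics/{n}4.png",cv2.resize(c["image"][130:280,210:410,::-1],None,fx=4,fy=4,interpolation=cv2.INTER_CUBIC))
E
```

```text
time: 6.48
eef_pos: [0.5221, -0.0124, 0.0945]
tcp_rot: [[-0.245, 0.074, 0.967], [-0.964, -0.12, -0.235], [0.098, -0.99, 0.1]]
force: [-0.5, 1.1, -2.7]
finger_gap: 0.0089
8.0 ang [0.001, -0.001, 0.0] pos [-0.0, -0.4, 0.1] | world [ 0.522 -0.012  0.095]
10.0 ang [0.026, -0.001, -0.024] pos [-1.6, -9.1, -1.5] | world [ 0.52  -0.009  0.103]
[-0.201  0.458  1.746 -0.137  0.846  0.129] [-0.51  1.06 -2.75]
```

View pics/side4.png

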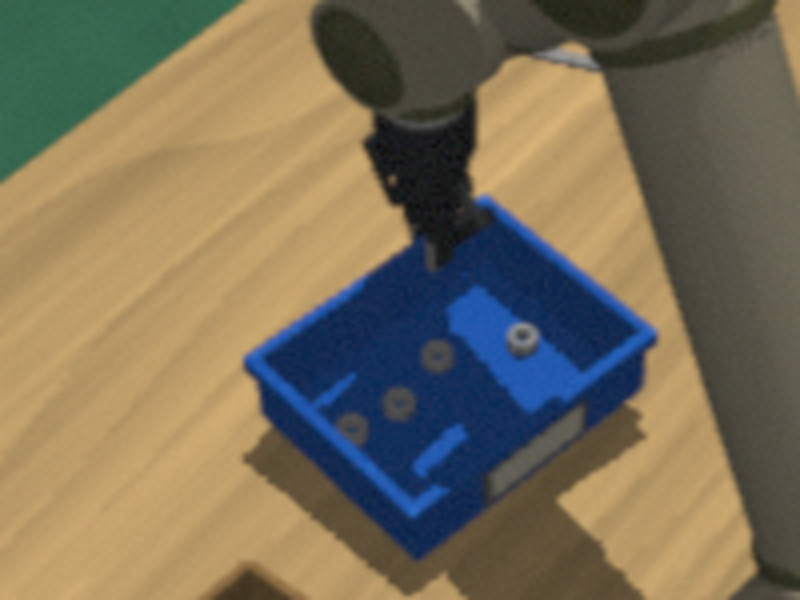

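At 8° the force of −2.7 N is half the tote's weight, so the near-left foot corner (crop about (420,557)) still carries the rest. Continuing to 20°.

```bash
python3 plan.py 10,12,14,16,18,20 -0.5
```

```text
10.0 ang [0.026, -0.001, -0.024] pos [-1.7, -8.7, -1.6] | world [ 0.52  -0.009  0.103]
12.0 ang [0.051, -0.001, -0.049] pos [-3.5, -17.2, -3.4] | world [ 0.518 -0.006  0.111]
14.0 ang [0.075, -0.001, -0.074] pos [-5.6, -25.7, -5.4] | world [ 0.516 -0.003  0.119]
16.0 ang [0.1, -0.001, -0.098] pos [-7.8, -34.1, -7.6] | world [0.514 0.001 0.127]
18.0 ang [0.125, -0.001, -0.123] pos [-10.2, -42.4, -10.1] | world [0.512 0.005 0.134]
20.0 ang [0.149, -0.001, -0.148] pos [-12.9, -50.5, -12.7] | world [0.509 0.009 0.142]
[-0.201  0.458  1.746 -0.137  0.846  0.129] [-1.52 -0.63 -2.12]
```

```bash
python3 -m crank '{"angular":[[0.013,0,-0.012],[0.038,0,-0.036],[0.063,0,-0.061],[0.088,0,-0.086],[0.113,0,-0.111],[0.137,0,-0.136],[0.149,0,-0.148],[0.149,0,-0.148],[0.149,0,-0.148],[0.149,0,-0.148]],"delta_pos":[[-0.8,-4.4,-0.8],[-2.6,-13,-2.5],[-4.5,-21.5,-4.4],[-6.7,-30,-6.5],[-9,-38.3,-8.9],[-11.5,-46.5,-11.4],[-12.9,-50.5,-12.7],[-12.9,-50.5,-12.7],[-12.9,-50.5,-12.7],[-12.9,-50.5,-12.7]],"grip":[0,0,0,0,0,0,0,0,0,0]}';  python3 plan.py 20,22,24,26,28,30,32,34,36 -1; python3 - <<'E'
from h import *
for n in("top","side"):
    c=camera(n); cv2.imwrite(f"pics/{n}5.png",cv2.resize(c["image"][130:280,210:410,::-1],None,fx=4,fy=4,interpolation=cv2.INTER_CUBIC))
E
```

```text
time: 7.82
eef_pos: [0.5093, 0.0089, 0.1416]
tcp_rot: [[-0.264, 0.178, 0.948], [-0.934, -0.293, -0.205], [0.241, -0.939, 0.244]]
force: [-0.7, 0.8, -3.3]
finger_gap: 0.0091
20.0 ang [0.001, -0.001, 0.0] pos [-0.2, 0.2, -0.0] | world [0.509 0.009 0.141]
22.0 ang [0.026, -0.002, -0.024] pos [-1.8, -8.5, -1.6] | world [0.507 0.013 0.149]
24.0 ang [0.051, -0.002, -0.049] pos [-3.6, -17.1, -3.4] | world [0.504 0.018 0.156]
26.0 ang [0.075, -0.002, -0.074] pos [-5.6, -25.6, -5.5] | world [0.501 0.023 0.163]
28.0 ang [0.1, -0.002, -0.098] pos [-7.9, -34.0, -7.7] | world [0.498 0.028 0.17 ]
30.0 ang [0.125, -0.002, -0.123] pos [-10.3, -42.3, -10.1] | world [0.495 0.033 0.176]
32.0 ang [0.149, -0.002, -0.147] pos [-12.9, -50.4, -12.8] | world [0.492 0.038 0.183]
34.0 ang [0.174, -0.002, -0.172] pos [-15.8, -58.4, -15.6] | world [0.488 0.044 0.189]
36.0 ang [0.199, -0.002, -0.197] pos [-18.8, -66.3, -18.6] | world [0.485 0.05  0.195]
[-0.082  0.345  1.807 -0.391  0.817  0.407] [-0.67  0.77 -3.26]
```

View pics/side5.png

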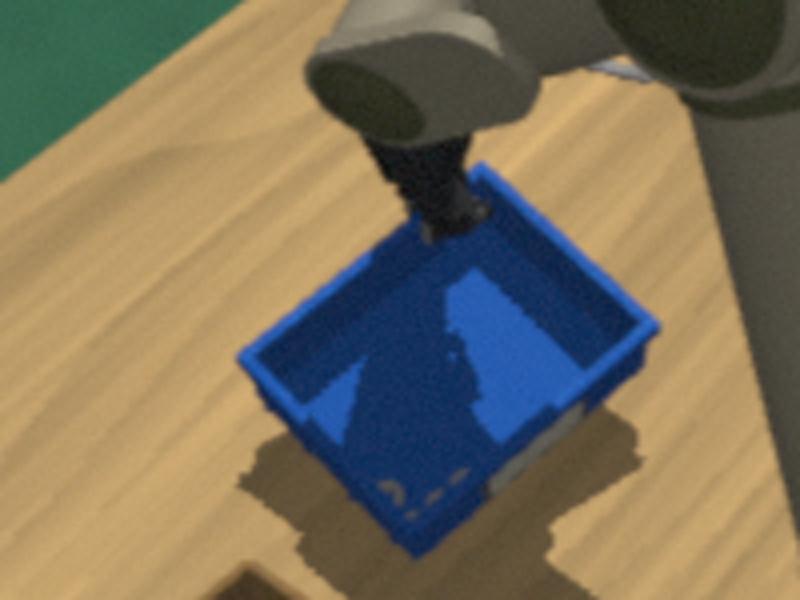

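View pics/top5.png

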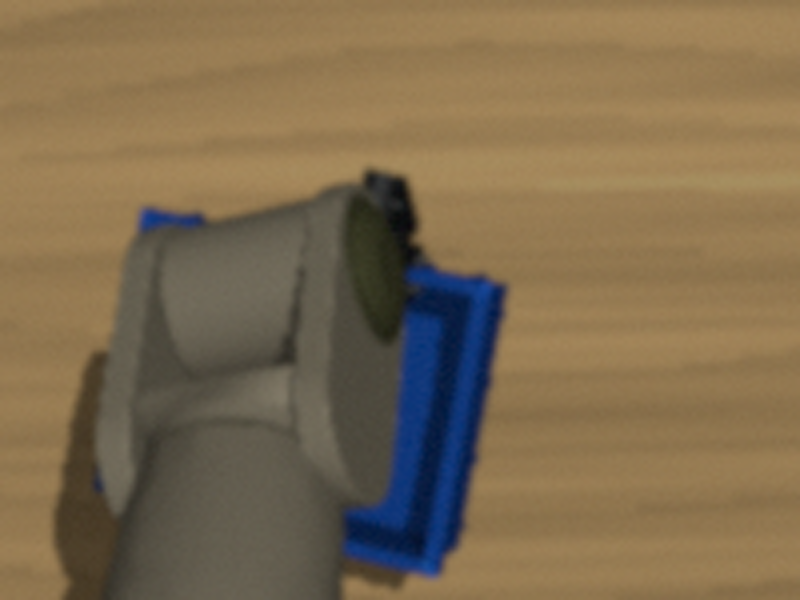

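At 20° all four collars have slid to the near-left corner (crop (390,490), (410,517), (428,498), (457,477)). The foot point hasn't moved from (418,557). I'll tilt to 34° to settle them, pressing slightly.

```bash
python3 -m crank '{"angular":[[0.013,0,-0.012],[0.038,-0.002,-0.036],[0.063,-0.002,-0.061],[0.088,-0.002,-0.086],[0.113,-0.002,-0.111],[0.137,-0.002,-0.135],[0.162,-0.002,-0.16],[0.174,-0.002,-0.172],[0.174,-0.002,-0.172],[0.174,-0.002,-0.172],[0.174,-0.002,-0.172],[0.174,-0.002,-0.172]],"delta_pos":[[-0.9,-4.3,-0.8],[-2.7,-12.8,-2.5],[-4.6,-21.4,-4.5],[-6.8,-29.8,-6.6],[-9.1,-38.1,-8.9],[-11.6,-46.4,-11.5],[-14.3,-54.4,-14.2],[-15.8,-58.4,-15.6],[-15.8,-58.4,-15.6],[-15.8,-58.4,-15.6],[-15.8,-58.4,-15.6],[-15.8,-58.4,-15.6]],"grip":[0,0,0,0,0,0,0,0,0,0,0,0]}';  python3 plan.py 34,36 -1; python3 - <<'E'
from h import *
for n in("top","side"):
    c=camera(n); cv2.imwrite(f"pics/{n}6.png",c["image"][:,:,::-1]);cv2.imwrite(f"pics/{n}6c.png",cv2.resize(c["image"][190:290,270:390,::-1],None,fx=6,fy=6,interpolation=cv2.INTER_CUBIC))
E
```

```text
time: 9.43
eef_pos: [0.4883, 0.0438, 0.1889]
tcp_rot: [[-0.303, 0.292, 0.907], [-0.867, -0.479, -0.136], [0.395, -0.828, 0.398]]
force: [0.5, -0.3, -0.3]
finger_gap: 0.0091
34.0 ang [0.0, -0.0, -0.0] pos [-0.1, -0.1, -0.1] | world [0.488 0.044 0.189]
36.0 ang [0.025, -0.0, -0.025] pos [-1.7, -8.8, -1.7] | world [0.485 0.05  0.195]
[ 0.095  0.262  1.858 -0.717  0.875  0.769] [ 0.47 -0.28 -0.28]
```

View pics/side6c.png

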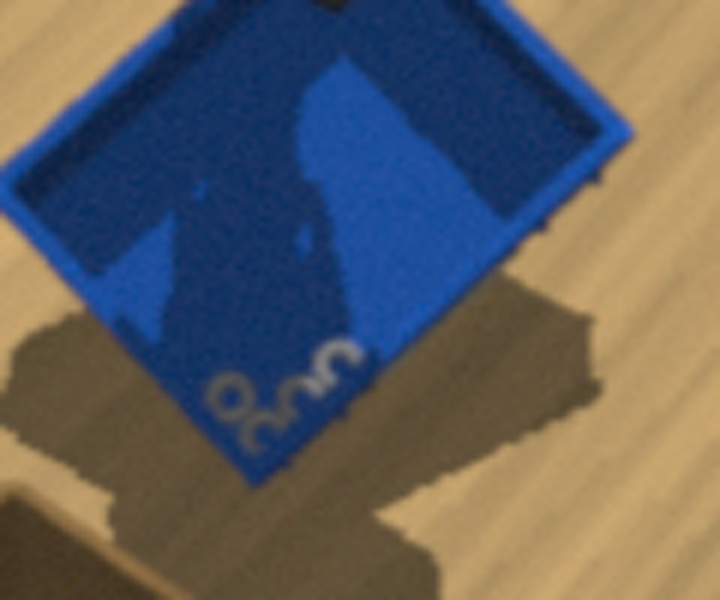

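View pics/top6.png

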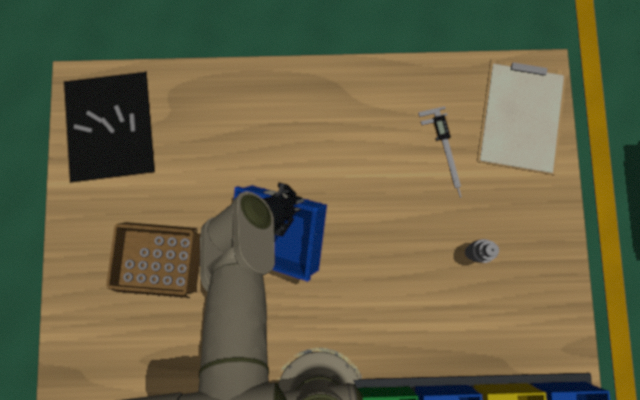

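View pics/side6.png

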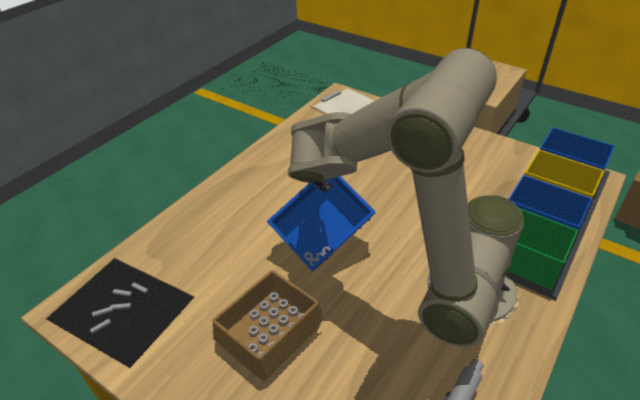

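All four collars are in the near-left corner: one against the left wall and three along the near wall (crop (230,397), (262,430), (297,400), (338,362)). I'll measure their distances from the corner on the tilted floor plane and check the foot contact.

```bash
python3 - <<'E'
from h import *
from plan import *
c=camera("side"); s=telemetry.read_state()
R=Ro.from_matrix(s["tcp_rot"]).as_matrix(); p=np.array(s["eef_pos"])
# tote axes: x=tool z, y=-tool x, z=-tool y
T=np.c_[R[:,2],-R[:,0],-R[:,1]]
loc=np.array([np.cos(yaw)*(P0-piv)[0]+np.sin(yaw)*(P0-piv)[1],-np.sin(yaw)*(P0-piv)[0]+np.cos(yaw)*(P0-piv)[1],.0608])
org=p-T@loc; print("corner foot",org.round(4),"tilt",np.degrees(np.arccos(T[2,2])).round(1))
print("foot px predicted",proj(c,org).round(1),"seen",(257/6+270,485/6+190),"cast z0",cast(c,(312.7,270.7),0).round(4))
o=-c["R"].T@c["t"]
for q in [(230,397),(262,430),(297,400),(338,362)]:
    u=(q[0]/6+270-.4,q[1]/6+190-.4); d=c["R"].T@np.array([(u[0]-c["cx"])/c["fx"],(u[1]-c["cy"])/c["fy"],1])
    n=T[:,2]; q0=org+n*.016; X=o+d*(n@(q0-o))/(n@d); l=T.T@(X-org)-[.004,-.004,0]
    print("collar from inner corner (x,-y) mm",(l*1e3).round(0), "dist",round(1e3*np.hypot(l[0],l[1])))
print(s["force"].round(2),s["moment"].round(2))
E
```

```text
corner foot [ 0.3956  0.1893 -0.0013] tilt 34.1
foot px predicted [314.3 270.8] seen (312.8333333333333, 270.8333333333333) cast z0 [0.399  0.1923 0.    ]
collar from inner corner (x,-y) mm [ 38. -11.  16.] dist 39
collar from inner corner (x,-y) mm [ 16. -12.  16.] dist 20
collar from inner corner (x,-y) mm [ 15. -33.  16.] dist 37
collar from inner corner (x,-y) mm [ 15. -60.  16.] dist 62
[-0.23 -1.25 -0.56] [ 0.34  0.09 -0.03]
```

The foot contact checks out: the predicted and seen foot points differ by 1.5 px, and the bench carries about 5 N. The collars form one touching cluster, 20–62 mm from the inner corner. One last steadiness check before handing in.

```bash
python3 - <<'E'
from h import *
from station import telemetry,bot
a=camera("side")["image"]
s0=telemetry.read_state()
for _ in range(8): b=camera("side")["image"]
s=telemetry.read_state()
m=np.abs(cv2.GaussianBlur(a,(5,5),0).astype(int)-cv2.GaussianBlur(b,(5,5),0)).max(2); print("max change in tote area",m[180:280,265:380].max())
print(s["time"],(s["eef_pos"]-s0["eef_pos"])*1e3,s["joint_vel"].round(4),s["force"].round(2),s["finger_gap"])
print(bot.finish_job())
E
```

```text
max change in tote area 15
10.025 [-0.00857898  0.02279641  0.03016323] [0.0003 0.0004 0.0005 0.0007 0.0015 0.0025] [-0.32 -0.69 -0.38] 0.00916860639135073
the job is handed in; nothing more can be done
None
```

The job is handed in. The tote stands on its near-left foot corner, beside the carton, gripped by the far rim and held at 34°. All four collars slid into that corner by themselves, with no finger contact and nothing spilled.

- **Collars:** In the last pictures they lie in one touching cluster, about 20, 37, 39 and 62 mm from the inner corner. The farthest is third in a row along the near wall, so the cluster is not as tight as it could be.
- **Corner on the bench:** The bench carries about 5 N through the corner. Its predicted and seen image positions agree to 1.5 px. My estimate of its height came out at −1.3 mm, which is within the camera error and the small downward bias I used.
- **Steadiness:** Over the last 0.4 s the tool moved less than 0.05 mm. The grip gap held at 9 mm on the 10 mm rim, and the picture of the tote showed only noise.
- **Rest of the scene:** The carton, shaft and caliper look unmoved in the pictures. The robot's clock stood at about 10 s of the 40 allowed.
- **Disagreements:** The measured tote sides were about 4 mm shorter than stated, and two estimates of the corner's position differed by up to 5 mm. Neither caused trouble while tipping.

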